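# Clamp the well block and load the sensor probes for a temperature check

## Robot

A 7-joint arm with a two-finger parallel gripper is mounted at the origin on the work surface. World frame = base frame: x ahead of the robot, y to its left, z up, the work surface at z = 0. Lengths are in m, angles in rad, forces in N, time in s.
With the tool pointing down it reaches from about 0.4 to 0.9 m from the base axis. Payload 5.6 kg.
Tool frame: the origin (TCP) lies at the very end of the fingers, on their centre line; the grasp point (between the pads) lies 19 mm behind it; z points along the fingers, y is the line along which they close (so a half turn about z gives the same grasp; the last joint's range is limited). The gripper opens to 92 mm and grips with 3 to 60 N. Pads are 20 mm wide; open, the fingers measure 128 mm over their backs; the gripper's body (75 mm by 189 mm) begins 69 mm behind the grasp point.
Start: joints at [1.252, 0.468, -0.012, 1.603, 0.006, 1.071, -0.056], TCP at [0.177, -0.625, 0.215] pointing down, gripper open.
Joint ranges: [-2.53, 2.53], [-0.31, 2.02], [-1.57, 1.55], [0.28, 2.44], [-1.29, 4.43], [0.15, 1.84], [-2.92, 2.92]. Speed limits (rad/s): [2.57, 2.57, 3.14, 3.14, 3.14, 3.14, 3.14].

## Interface

Orientations are given as a 3x3 rotation matrix whose columns are the frame's x, y, z axes.
In Python, from workcell import r gives the robot as it stands. The module is installed in compiled form; this text tells all that it offers. Calls block until the motion is done:
- r.goto(position, orientation): joint-space move of the TCP to a pose.
- r.servo_line(position, attitude=None, velocity=0.15, guard=None): straight line of the TCP; attitude=None keeps the orientation; velocity is the mean speed in m/s. With guard (N) it stops when the force on the tool has changed by that much, and returns True; else False.
- r.move_j(angles): joint-space move.
- r.open_gripper() and r.close(squeeze=None): open the fingers fully, or close them until they stop; squeeze is the grip in N (None keeps the last).
- r.pause(seconds).
- r.solve_ik(position, orientation): joint angles nearest the present ones, or None.
- r.read_state(): the state.
- r.read_camera(name): name is "scene" or "top"; returns (picture, depth): 480x640x3 uint8, red, green, blue; 480x640 float32, m along the optical axis (not along the pixel's ray), 0 where there is no reading.
- r.get_calibration(name): a dict with "mtx" (3x3 intrinsics, pixels), "R" (3x3) and "t" (3): a world point X has camera coordinates R X + t. Camera axes: x right, y down, z forward; pixel columns grow to the right and rows downward; lengths in m; the calibration is good to about 2 mm. A picture is of the moment at which its call begins. get_calibration takes no time and is no camera call.
A pose or a line that the arm cannot do raises r.IKError and nothing moves.
- r.close_job(): hands the job in; it is judged then, once.
The state is a dict: "time_s": time; "qpos": joint angles; "qd": joint speeds; "joint_efforts": joint torques, N m; "tool_pos": TCP position; "eef_rot": TCP orientation; "contact_force": force on the tool from outside, world axes, zero at the start; "moment": the same for the moment, N m; "opening": finger opening in m; "finger_force": force on a finger pad.
Only numpy, scipy, OpenCV 4.12 (cv2) and the standard library are available. Lean on these libraries where they do the work, as an engineer would, in place of code of your own. Each camera call takes 0.05 s, during which the arm holds its last target. There are 200 camera calls.

## Task

Get the temperature check ready: slacken the clamp knob on the slide bench, slide the well block right up against the stop in front of its wells, and tighten the clamp knob fully there. Then push every sensor probe on the bench pin-first into a well of its own until its handle meets the block, and when all are in press the start button on the meter. Leave the block clamped against the stop and the vials and beaker where they are.

Things in the scene. Friction and masses are not known exactly. Their poses are not given: they have to be found in the camera images.
- block (a joint): Aluminium well block on a carriage, m: 0 = carriage hard against the stop; grows, to 0.125 at most, as it slides away towards the rail's +y. Plate 120 x 160 mm, top 32 mm above the bench, front end flush with the well face; block on it 170 mm wide, 55 mm deep along the slide, top at 72 mm. Slides with about 2 N when the clamp is slack, over 25 N when tight. May be dragged by the knob.
- clamp (a joint): Clamp knob of the carriage, rad: 0 = fully slack, 2.4 = end stop, fully tight. Grows as the knob is turned clockwise seen from above. The clamp pad bites from about 1.3; below 1.2 the carriage is quite free. It turns with a torque of about 0.1 N m and stays where it is left.
- clamp_grip (a point): Grip point of the clamp knob, on its upright axis, 69 mm above the bench. The knob is a black bar 42 x 14 mm reaching from 44 to 76 mm above the bench, on a low disc 44 mm across; this point's x axis runs along the 42 mm and turns with the knob. The axis is 118 mm behind the well face (rail +y) and 63 mm behind the block's rear face.
- rail: Fixed dark steel rail along its own y axis, 100 mm wide, 320 mm long, 18 mm high, with a steel cross bar (130 x 14 mm, 30 mm high) at each end. Origin on the bench on its centre line. The stop is the -y bar: its inner face, 70 mm from the origin, meets the carriage's front. The wells open towards -y and the carriage must go towards -y. Pose varies.
- meter: Fixed black bench meter, 130 x 170 mm, 35 mm high with a raised display (to 52 mm) on its far half. Origin under its centre; pose varies. The start button is 35 mm along its -x from its centre.
- start (a joint): Round grey start push button on the meter, m: 0 up, 0.006 fully pressed (about 5 N), springs back.
- start_top (a point): Centre of the top face of the start button (26 mm across), 57 mm above the bench.
- well0 (a point): Mouth of well 0 of 4 in the well face: centre of a level blind round hole, 9.5 mm across with a 2 mm chamfer, 40 mm deep, 52 mm above the bench, side by side at 44 mm. Axes as the rail's: the well runs inward along this point's +y, x is sideways, z up. It moves with the block.
- well1 (a point): Mouth of well 1 of 4 in the well face: centre of a level blind round hole, 9.5 mm across with a 2 mm chamfer, 40 mm deep, 52 mm above the bench, side by side at 44 mm. Axes as the rail's: the well runs inward along this point's +y, x is sideways, z up. It moves with the block.
- well2 (a point): Mouth of well 2 of 4 in the well face: centre of a level blind round hole, 9.5 mm across with a 2 mm chamfer, 40 mm deep, 52 mm above the bench, side by side at 44 mm. Axes as the rail's: the well runs inward along this point's +y, x is sideways, z up. It moves with the block.
- well3 (a point): Mouth of well 3 of 4 in the well face: centre of a level blind round hole, 9.5 mm across with a 2 mm chamfer, 40 mm deep, 52 mm above the bench, side by side at 44 mm. Axes as the rail's: the well runs inward along this point's +y, x is sideways, z up. It moves with the block.
- probe0: Cordless sensor probe 0 (may be absent), 35 g: white square handle 50 x 15 x 15 mm with a steel pin 6 mm thick and 32.5 mm long, round-ended, sticking out of the middle of one end. Origin at the centre of the handle (7.5 mm above the bench when lying); the pin points along its +x. All probes are alike and any well will do. It starts lying flat.
- probe0_tip (a point): End of the pin of probe 0, 57.5 mm from the handle's centre.
- probe1: Cordless sensor probe 1 (may be absent), 35 g: white square handle 50 x 15 x 15 mm with a steel pin 6 mm thick and 32.5 mm long, round-ended, sticking out of the middle of one end. Origin at the centre of the handle (7.5 mm above the bench when lying); the pin points along its +x. All probes are alike and any well will do. It starts lying flat.
- probe1_tip (a point): End of the pin of probe 1, 57.5 mm from the handle's centre.
- probe2: Cordless sensor probe 2 (may be absent), 35 g: white square handle 50 x 15 x 15 mm with a steel pin 6 mm thick and 32.5 mm long, round-ended, sticking out of the middle of one end. Origin at the centre of the handle (7.5 mm above the bench when lying); the pin points along its +x. All probes are alike and any well will do. It starts lying flat.
- probe2_tip (a point): End of the pin of probe 2, 57.5 mm from the handle's centre.
- probe3: Cordless sensor probe 3 (may be absent), 35 g: white square handle 50 x 15 x 15 mm with a steel pin 6 mm thick and 32.5 mm long, round-ended, sticking out of the middle of one end. Origin at the centre of the handle (7.5 mm above the bench when lying); the pin points along its +x. All probes are alike and any well will do. It starts lying flat.
- probe3_tip (a point): End of the pin of probe 3, 57.5 mm from the handle's centre.
- vial_a: Bystander: small capped glass vial, 27 mm across, 66 mm high, standing; origin under its centre.
- vial_b: Bystander: another such vial.
- beaker: Bystander: small glass beaker, 68 mm across, 85 mm high, standing; origin under its centre.
Mind the look-alikes: they are no part of the job. What is shaped like the probe3 but blue is not meant.

How it is judged:
By the outcome, as a careful person would: the job done as asked, in the order asked, and still so for the second after the job is handed in, with the robot touching nothing.
Of probe0, probe1, probe2, probe3 only 3 to 4 are there at a start; the rules pass over those that are not, and their reading is None.
At some moment in a run one of probe0, probe1, probe2, probe3 may be knocked a few centimetres aside while the robot is not near it.
Once in a run the grip may slacken for a moment while it holds something.
It also fails if it takes over 208 s, if anything falls off the work surface, if the arm or the gripper's body presses on something with over 40 N, if the wrist force passes 120 N, or if a joint passes its speed limit or range.

## Working session

There is one attempt and no reset: what is moved stays moved. The work goes in short steps, each a Python script; the robot and the scene stay as the last script left them, time stands still between calls to the robot, and variables do not carry over. Pictures are saved under pics/ and viewed, at most 14 in all, crops included, and the job is handed in when it is done.

```bash
mkdir -p pics
cat > h.py <<'E'
import numpy as np, cv2
from workcell import r
def snap(cam,name=None):
    p,d=r.read_camera(cam); c=r.get_calibration(cam)
    if name:
        cv2.imwrite(f'pics/{name}.png',cv2.cvtColor(p,cv2.COLOR_RGB2BGR)); np.save(f'pics/{name}.npy',d)
    return p,d,c
def world(c,u,v,z=None,d=None):
    K,R,t=[np.array(c[k],float) for k in('mtx','R','t')]
    ray=R.T@np.linalg.solve(K,[u,v,1.]); o=-R.T@t
    return o+ray*(d if d is not None else (z-o[2])/ray[2])
def pix(c,X):
    K,R,t=[np.array(c[k],float) for k in('mtx','R','t')]
    q=K@(R@np.array(X)+t); return q[:2]/q[2]
E
python3 - <<'E'
from h import *
for n in('top','scene'):
    p,d,c=snap(n,n+'0'); print(n,np.round(c['mtx'],1).tolist(),'cam at',-np.array(c['R']).T@c['t'],np.round(c['R'],3).tolist())
s=r.read_state();print(s['time_s'],s['tool_pos'],np.round(s['eef_rot'],3),s['opening'])
E
```

```text
top [[524.0, 0.0, 320.5], [0.0, 524.0, 239.8], [0.0, 0.0, 1.0]] cam at [0.34020019 0.00481752 1.16131036] [[-0.028, -1.0, 0.013], [-0.989, 0.026, -0.145], [0.144, -0.017, -0.989]]
scene [[613.1, 0.0, 326.0], [0.0, 613.1, 247.1], [0.0, 0.0, 1.0]] cam at [ 1.33475998 -0.38123139  0.92564167] [[0.374, 0.927, 0.005], [0.624, -0.248, -0.741], [-0.686, 0.28, -0.671]]
0.1 [ 0.17680059 -0.62494384  0.21374445] [[ 0.962  0.272 -0.001]
 [ 0.272 -0.962  0.002]
 [-0.    -0.002 -1.   ]] 0.09215470609385522
```

View pics/top0.png

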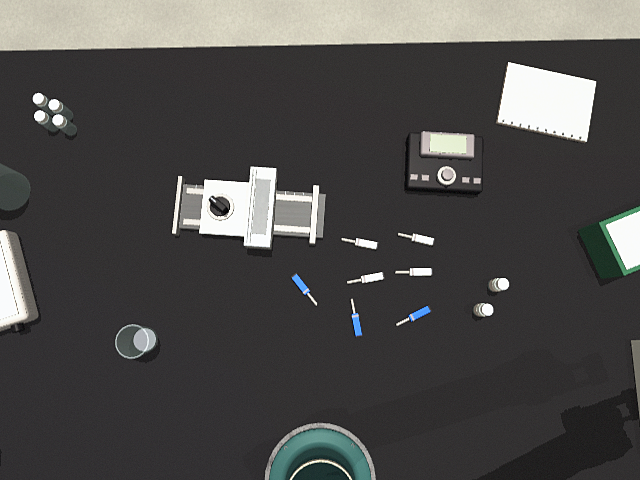

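View pics/scene0.png

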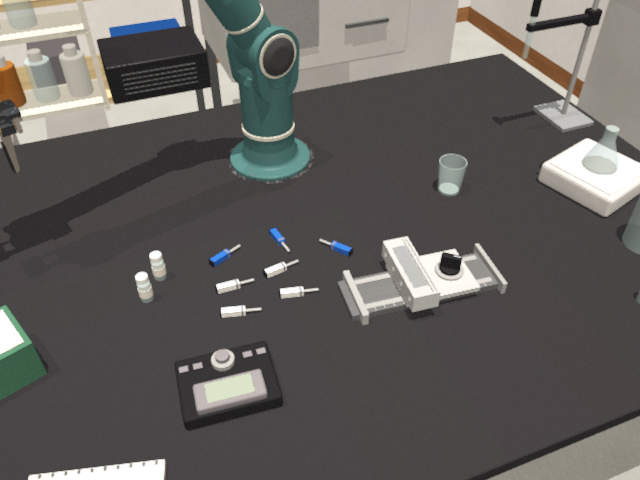

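Candidates in the top view: four white probes near (362,243), (417,239), (367,278) and (415,272), and blue look-alikes at (304,288), (356,318) and (414,316). I choose the four whites. The block is at (262,207), the knob at (219,206), the stop bar at (315,215) and the button at (447,175). Next are close crops.

Run:
```python
from h import *
i=cv2.imread('pics/top0.png')
cv2.imwrite('pics/c1.png',cv2.resize(i[160:260,165:335],None,fx=4.7,fy=4.7,interpolation=cv2.INTER_CUBIC))
cv2.imwrite('pics/c2.png',cv2.resize(i[225:295,335:445],None,fx=7,fy=7,interpolation=cv2.INTER_CUBIC))
```

```text
(no output)
```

View pics/c1.png

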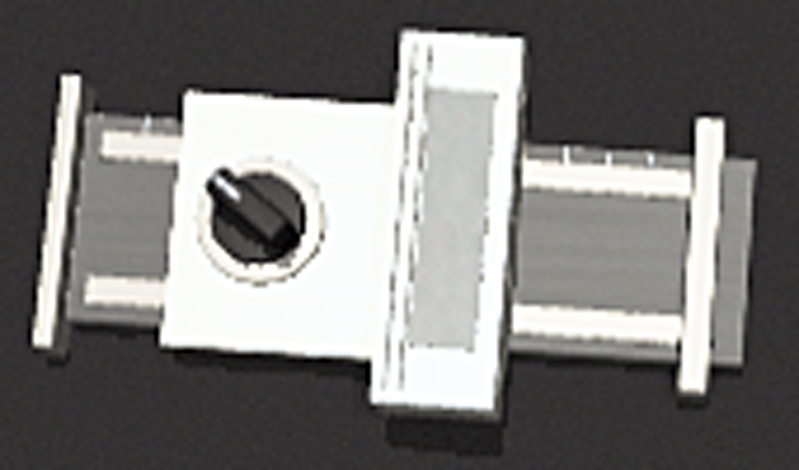

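View pics/c2.png

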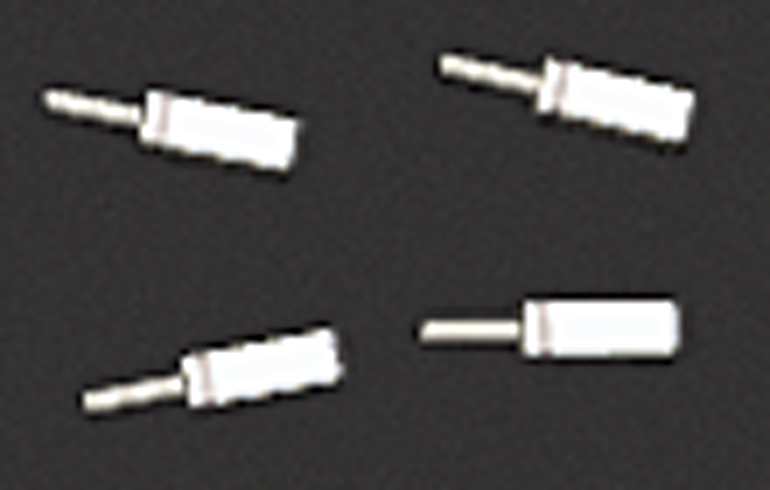

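```bash
cat >> h.py <<'E'
def cloud(c,d):
    K,R,t=[np.array(c[k],float) for k in('mtx','R','t')]
    v,u=np.mgrid[:480,:640]; P=np.stack([(u-K[0,2])/K[0,0]*d,(v-K[1,2])/K[1,1]*d,d],-1)
    return (P-t)@R
def rects(W,d,z0,z1,box,minpx=15):
    "components of height band z0..z1 in pixel box (u0,v0,u1,v1): centre, size, long axis angle, median z"
    m=((W[...,2]>z0)&(W[...,2]<z1)&(d>0)).astype(np.uint8); k=np.zeros_like(m); u0,v0,u1,v1=box; k[v0:v1,u0:u1]=1
    n,L,S,C=cv2.connectedComponentsWithStats(m*k); out=[]
    for i in range(1,n):
        if S[i,4]<minpx: continue
        q=W[L==i]; (cx,cy),(w,h),a=cv2.minAreaRect((q[:,:2]*1000).astype(np.float32))
        if w<h: w,h,a=h,w,a+90
        out.append((S[i,4],np.round(C[i]),round(cx/1e3,4),round(cy/1e3,4),round(w),round(h),round((a+90)%180-90,1),round(float(np.median(q[:,2])),4)))
    return out
def probes(p,c,box=(250,200,520,340)):
    "white probes: handle centre xy (m), unit pin direction, pixel"
    u0,v0,u1,v1=box; k=np.zeros((480,640),np.uint8); k[v0:v1,u0:u1]=1
    m=(p.min(-1)>120).astype(np.uint8)*k
    n,L,S,C=cv2.connectedComponentsWithStats(m,connectivity=8); out=[]
    for i in range(1,n):
        if not 120<S[i,4]<320: continue
        a=(L==i).astype(np.uint8); hd=cv2.morphologyEx(a,cv2.MORPH_OPEN,np.ones((5,5),np.uint8)); pin=a&(1-cv2.dilate(hd,np.ones((3,3),np.uint8)))
        if hd.sum()<60 or pin.sum()<8: continue
        v,u=np.nonzero(hd); rc=cv2.minAreaRect(np.stack([u,v],1).astype(np.float32)); h=world(c,*rc[0],z=.013)
        v,u=np.nonzero(pin); q=world(c,u.mean(),v.mean(),z=.008)
        x=(q-h)[:2]; out.append((h[:2],x/np.linalg.norm(x),np.round(rc[0]),np.round(rc[1]),S[i,4],np.linalg.norm(x)))
    return out
E
python3 - <<'E'
from h import *
p,d,c=snap('top'); W=cloud(c,d)
print('bench z',np.median(W[280:340,200:280,2]), W[206:212,235:245,2].mean())
for nm,b in(('high',(.066,.085,(165,150,335,260))),('bars',(.024,.036,(165,150,335,260))),('rail',(.012,.022,(165,150,335,260))),('meter',(.053,.062,(400,120,490,200))),('meterbody',(.030,.040,(400,120,490,200)))):
    print(nm); [print('  ',*x) for x in rects(W,d,*b)]
for x in probes(p,c): print(*[np.round(y,4) for y in x])
print(r.read_state()['time_s'])
E
```

```text
bench z 0.0008908822387384459 0.03254658109345171
high
   2068 [260. 206.] 0.5756 0.1125 171 56 -5.6 0.0729
   138 [217. 203.] 0.5838 0.2022 43 14 49.2 0.076
bars
   298 [177. 205.] 0.5929 0.2985 129 12 -5.6 0.03
   1749 [225. 208.] 0.5837 0.1963 122 102 -5.7 0.0325
   371 [314. 214.] 0.5643 -0.0028 128 16 -5.5 0.0304
rail
   866 [190. 206.] 0.5826 0.2723 117 54 -9.4 0.0188
   1479 [292. 213.] 0.5685 0.0455 101 80 -5.4 0.0187
   304 [320. 215.] 0.5628 -0.0166 100 16 -5.4 0.018
meter
   430 [448. 143.] 0.7082 -0.3044 110 49 88.5 0.0543
   22 [424. 146.] 0.7047 -0.2454 16 14 -45.7 0.0544
   102 [447. 174.] 0.6395 -0.2945 24 23 -14.4 0.0571
meterbody
   2574 [444. 168.] 0.6736 -0.2967 169 129 85.2 0.0352
[ 0.5036 -0.2411] [0.2687 0.9632] [422. 239.] [21.  7.] 196 0.0401
[ 0.4971 -0.1155] [0.231 0.973] [366. 243.] [21.  7.] 194 0.0404
[ 0.4312 -0.2332] [0.0368 0.9993] [420. 272.] [ 7. 21.] 203 0.0405
[ 0.4215 -0.1257] [-0.1468  0.9892] [372. 277.] [ 7. 21.] 200 0.0408
[ 0.3999 -0.4135] [-0.0364  0.9993] [503. 284.] [11. 10.] 169 0.0172
[ 0.3443 -0.3739] [0.1564 0.9877] [487. 310.] [11. 10.] 172 0.0168
0.15
```

```bash
cat >> h.py <<'E'
YH=np.array([np.sin(np.radians(5.5)),np.cos(np.radians(5.5)),0]); XH=np.array([YH[1],-YH[0],0])
def down(a):  # tool down, tool x axis at world angle a (rad)
    c,s=np.cos(a),np.sin(a); return np.array([[c,s,0],[s,-c,0],[0,0,-1.]])
def st(*ks):
    s=r.read_state(); print(round(s['time_s'],1),*[np.round(s[k],4) for k in(ks or('tool_pos','opening','contact_force'))]); return s
E
python3 - <<'E'
from h import *
K=np.array([.5840,.2024,.050]); best=None
for k in(0,-np.pi):
    a=np.radians(49.2)+k; q=r.solve_ik(K,down(a))
    print(np.degrees(a),None if q is None else np.round(q,3))
    if q is not None and q[6]-1.7>-2.8 and q[6]<2.5: best=a if best is None else best
print(best)
R=down(best)
r.goto(K+[0,0,.10],R); r.servo_line(K,R,velocity=.1,guard=15)
r.close(40); r.pause(.2); st('tool_pos','opening','contact_force','moment','qpos')
E
```

```text
49.2 [ 0.135  0.763 -0.735  1.755  0.644  0.881 -1.601]
-130.8 [ 0.421  1.161 -1.338  1.738  1.189  1.292  1.215]
-2.282890661608583
5.9 [0.5839 0.2025 0.05  ] 0.0136 [-0.021  -0.6118 -0.277 ] [ 0.1587 -0.0189  0.0672] [ 0.3853  1.0577 -1.2206  1.7399  1.0834  1.1839  1.2653]
```

Run:
```python
from h import *
q=np.array(r.read_state()['qpos'])
for i in range(4):
    q[6]-=.4; r.move_j(q); s=st('tool_pos','moment','opening')
p0=s['tool_pos']; R=s['eef_rot']
for dd,g in((.065,20),(.092,12)):
    h=r.servo_line(np.array(p0)-YH*dd,velocity=.04 if g==20 else .02,guard=g); print(h); s=st()
print('moved',(np.array(s['tool_pos'])-p0)@YH)
```

```text
6.4 [0.5844 0.2027 0.0501] [ 0.2475 -0.7062  1.1737] 0.0153
6.8 [0.5843 0.2026 0.05  ] [ 0.2522 -0.9042  1.5693] 0.0252
7.3 [0.5843 0.2026 0.0502] [-0.5764 -1.4247  7.4882] 0.0285
7.8 [0.5845 0.2026 0.0504] [-1.7173 -2.0175 15.2386] 0.0305
True
8.2 [0.5846 0.2025 0.0504] 0.0301 [ 7.2626 -5.4687  1.695 ]
True
9.2 [0.5846 0.2024 0.0504] 0.0299 [ 6.8628 -5.6247  2.4593]
moved -0.00020987587416646758
```

Run:
```python
from h import *
s=st('eef_rot','qpos','moment'); R=s['eef_rot']; print('x ang',np.degrees(np.arctan2(R[1][0],R[0][0])))
```

```text
9.2 [[-0.8207  0.5702  0.0355]
 [ 0.5705  0.8213 -0.0032]
 [-0.031   0.0176 -0.9994]] [ 0.3922  1.0559 -1.2326  1.7655  1.128   1.1724 -0.2379] [-1.8729 -0.9087 13.2387]
x ang 145.1983734838039
```

Decreasing j7 turned it clockwise, so the fingers slipped round the knob at its end stop. I'll go back, release and regrip a half turn round.

Run:
```python
from h import *
q=np.array([0.3853,1.0577,-1.2206,1.7399,1.0834,1.1839,1.2653]); p=np.array(r.read_state()['qpos'])
r.move_j(q); st('moment','opening','tool_pos')
r.open_gripper(); r.servo_line([.584,.2024,.15],velocity=.15)
R=down(np.radians(49.2)); r.goto([.584,.2024,.15],R); st('qpos')
r.goto([.45,-.1,.3],R)
P,d,c=snap('top','k1'); W=cloud(c,d)
for b in((.066,.085,(165,150,335,260)),(.024,.036,(165,150,335,260))): [print(*x) for x in rects(W,d,*b)]
i=cv2.imread('pics/k1.png'); cv2.imwrite('pics/k1c.png',cv2.resize(i[140:260,150:340],None,fx=4,fy=4))
```

```text
10.5 [ 0.2603 -0.3703 -0.0067] 0.0136 [0.5838 0.2024 0.05  ]
14.4 [-0.8705  0.5492  0.6591  1.7749 -0.4013  0.958  -0.7572]
2067 [260. 206.] 0.5755 0.1125 171 56 -5.5 0.0729
148 [217. 203.] 0.584 0.2022 42 15 -72.4 0.0757
296 [177. 204.] 0.5929 0.2983 130 12 -5.3 0.03
1777 [225. 208.] 0.5834 0.196 121 102 -5.5 0.0326
370 [314. 214.] 0.5649 -0.0014 129 16 -4.7 0.0302
```

View pics/k1c.png

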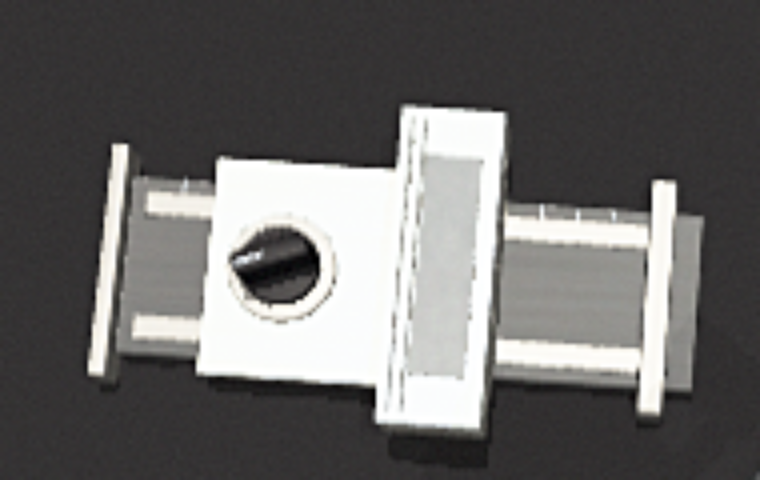

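Run:
```python
from h import *
K=np.array([.5840,.2024,.050])
for a in np.radians([107.6,-72.4]):
    q=r.solve_ik(K+[0,0,.15],down(a)); print(np.degrees(a),None if q is None else np.round(q,2))
    if q is not None and -1.3<q[6]<1.8: best=a;break
R=down(best)
r.goto(K+[0,0,.15],R); st('qpos','tool_pos'); r.servo_line(K,R,velocity=.1,guard=15)
r.close(40); r.pause(.2); s=st('tool_pos','opening','moment','qpos')
q=np.array(s['qpos'])
for i in range(5):
    q[6]+=.2; r.move_j(q); s=st('tool_pos','moment','opening')
```

```text
107.6 [-0.89  0.49  0.68  1.73 -0.35  1.04  0.22]
17.1 [-0.8866  0.4857  0.6803  1.7344 -0.3457  1.044   0.2181] [0.5844 0.2009 0.2005]
20.1 [0.5837 0.2024 0.05  ] 0.0136 [-0.0868  0.3869 -0.12  ] [-0.7991  0.6765  0.5641  1.8213 -0.4922  0.7878  0.3281]
20.4 [0.5836 0.2024 0.05  ] [-0.1447  0.1822  0.1402] 0.0139
20.7 [0.5836 0.2024 0.05  ] [-0.0848  0.23    0.0932] 0.0137
21.0 [0.5836 0.2023 0.05  ] [-0.0963  0.2424  0.1249] 0.0137
21.3 [0.5836 0.2023 0.05  ] [-0.1439  0.2743  0.1267] 0.0138
21.6 [0.5836 0.2023 0.05  ] [-0.192   0.3908  0.1109] 0.0134
```

Run:
```python
from h import *
p0=np.array(r.read_state()['tool_pos'])
for dd,v,g in((.070,.05,15),(.095,.02,10)):
    h=r.servo_line(p0-YH*dd,velocity=v,guard=g); print(h); s=st()
    print('moved',(np.array(s['tool_pos'])-p0)@YH, (np.array(s['tool_pos'])-p0)@XH)
```

```text
False
23.2 [0.5769 0.1321 0.05  ] 0.0135 [-2.7278 -0.2363  1.87  ]
moved -0.07047217205616416 6.195158207271909e-05
True
23.9 [0.5759 0.1222 0.0499] 0.014 [ 0.8642 -0.548   2.9891]
moved -0.08049911624887542 -1.6646857552254972e-05
```

Run:
```python
from h import *
p=np.array(r.read_state()['tool_pos'])
print(r.servo_line(p-YH*.003,velocity=.02,guard=12)); s=st('tool_pos','contact_force','qpos')
q=np.array(s['qpos'])
for i in range(30):
    q[6]-=.1; r.move_j(q); s=r.read_state(); m=s['moment'][2]
    if i>14 or abs(m)>.6: st('tool_pos','moment','opening','contact_force'); print(i+1)
    if m>1.0 or s['opening']>.0165 or q[6]<-1.6: break
```

```text
False
24.2 [0.5759 0.122  0.05  ] [-0.37    7.06    1.3323] [-0.6827  0.6357  0.5604  1.8951 -0.4916  0.7508  1.4678]
28.2 [0.5761 0.1221 0.05  ] [ 0.9009 -0.587  -0.1166] 0.0134 [2.8138 5.0983 0.1101]
16
28.5 [0.5761 0.1221 0.0501] [ 0.8962 -0.5598 -0.1198] 0.0137 [1.9794 4.3631 1.0224]
17
28.7 [0.5761 0.122  0.05  ] [ 0.8604 -0.6376 -0.0579] 0.0137 [ 1.7622  4.3969 -0.9273]
18
29.0 [0.5761 0.122  0.0501] [ 0.8736 -0.5323 -0.066 ] 0.014 [ 2.5872  6.1875 -0.4371]
19
29.2 [0.5761 0.122  0.0501] [ 0.9112 -0.5789 -0.0728] 0.0136 [1.6353 5.161  0.4953]
20
29.5 [0.5761 0.122  0.0501] [ 8.985e-01 -6.031e-01  5.000e-04] 0.0139 [2.2769 4.5877 0.6451]
21
29.7 [0.5761 0.122  0.0501] [ 0.861  -0.613  -0.0341] 0.0136 [1.9089 4.8923 0.8194]
22
30.0 [0.5761 0.122  0.0501] [ 0.8165 -0.5696  0.9482] 0.014 [2.8996 4.1371 1.0316]
23
30.2 [0.5757 0.1218 0.0501] [ 0.5463 -0.2653  1.2447] 0.0153 [1.3157 3.3849 2.3366]
24
```

Run:
```python
from h import *
r.open_gripper(); p=np.array(r.read_state()['tool_pos']); r.servo_line([p[0],p[1],.25],velocity=.2)
A=np.arctan2(XH[1],XH[0])
for a in(A+np.pi/2,A-np.pi/2):
  q=r.solve_ik([.45,-.35,.25],down(a)); print(a,np.round(q,2))
r.goto([.45,-.35,.25],down(A+np.pi/2)); st('qpos')
P,d,c=snap('top','t2'); W=cloud(c,d)
for b in((.066,.085,(165,150,335,260)),(.024,.036,(165,150,335,260))): [print(*x) for x in rects(W,d,*b)]
for x in probes(P,c): print(*[np.round(y,4) for y in x])
```

```text
1.4748032179352084 [-0.03  0.36  0.81  1.81 -0.29  1.1   0.78]
-1.6667894356545847 [-0.28  0.53  1.22  1.82 -0.54  1.18 -2.12]
34.4 [-0.0338  0.3603  0.8085  1.8055 -0.2903  1.0997  0.7816]
2058 [298. 209.] 0.5678 0.0325 171 55 -5.5 0.0727
134 [255. 206.] 0.5761 0.1223 42 14 36.7 0.0768
287 [177. 204.] 0.5927 0.2989 129 12 -5.9 0.0298
1855 [262. 210.] 0.5754 0.1139 121 103 -5.5 0.0324
376 [314. 214.] 0.564 -0.0025 130 16 -5.5 0.0303
[ 0.5036 -0.2411] [0.2685 0.9633] [422. 239.] [21.  7.] 194 0.0408
[ 0.4971 -0.1155] [0.2317 0.9728] [366. 243.] [21.  7.] 195 0.0409
[ 0.4312 -0.2332] [0.0368 0.9993] [420. 272.] [ 7. 21.] 200 0.0405
[ 0.4215 -0.1259] [-0.1434  0.9897] [372. 277.] [ 7. 21.] 196 0.0406
[ 0.3999 -0.4135] [-0.0504  0.9987] [503. 284.] [11. 10.] 168 0.0172
```

View pics/t2.png

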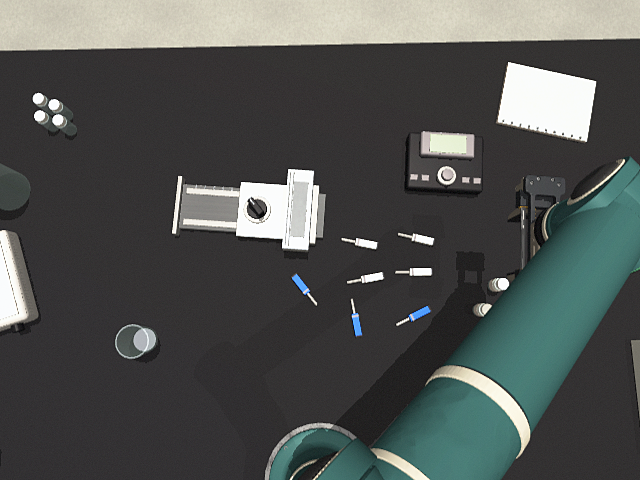

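```bash
cat >> h.py <<'E'
F=np.array([.5650,.0048,0]); AI=np.arctan2(YH[1],YH[0]); RI=down(AI); ZG=.004
def pick(near,back,off=0,dirx=1):
    "grip probe nearest xy `near`, pads centred `back` behind the handle centre; off = sideways offset of descent (+x)"
    P,d,c=snap('top'); L=[x for x in probes(P,c) if max(x[3])>16]
    h,u,px,*_=min(L,key=lambda x:np.linalg.norm(x[0]-near)); print('probe',h,u,px)
    a=np.arctan2(u[1],u[0]); n=np.array([u[1],-u[0]])
    g=np.r_[h-u*back+n*off,ZG]
    r.goto(g+[0,0,.12],down(a)); r.servo_line(g,down(a),velocity=.12,guard=12)
    r.close(25); r.pause(.15); s=st('tool_pos','opening')
    r.servo_line(g+[0,0,.11],velocity=.15); st('opening','finger_force')
def present(i,back,tip=.015):
    "put the pin in front of well i, tip that far from the face"
    w=F+XH*.044*(i-1.5); g=w-YH*(tip+.0575+back); g[2]=.0445+ZG
    r.goto(g+[0,0,.07],RI); r.servo_line(g,RI,velocity=.12); st('tool_pos','opening'); return w
E
python3 - <<'E'
from h import *
pick([.4971,-.1155],.010,off=.010)
w=present(0,.010)
P,d,c=snap('scene','s1'); t=w+[0,0,.052]; print(pix(c,t),pix(c,t-YH*.015))
u,v=pix(c,t).astype(int); i=cv2.imread('pics/s1.png')[v-60:v+60,u-90:u+70]; cv2.imwrite('pics/s1c.png',cv2.resize(i,None,fx=5,fy=5,interpolation=cv2.INTER_CUBIC)); print(u-90,v-60)
E
```

```text
probe [ 0.49709198 -0.11554545] [0.23367362 0.97231509] [366. 243.]
37.9 [ 0.5045 -0.1276  0.004 ] 0.0146
38.8 0.0146 24.9787
39.9 [ 0.4917 -0.0717  0.0487] 0.0146
[348.67811032 261.4763131 ] [341.7724397  262.86769189]
258 201
```

View pics/s1c.png

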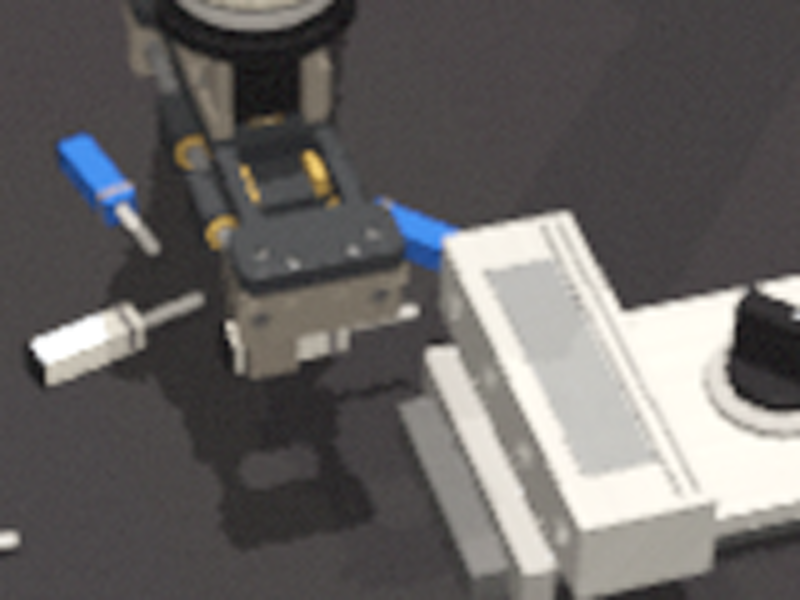

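The picture shows the pin tip at crop (417,311), as predicted, and well 0 at about (454,304), dead ahead. I insert.

```bash
cat >> h.py <<'E'
def insert(w,back,gap=0.,guard=8):
    "push until the handle face is `gap` from the block (contact if 0)"
    s=r.read_state(); print('opening before',s['opening'])
    g=w-YH*(gap+.025+back)+[0,0,.0445+ZG]
    h=r.servo_line(g+(YH*.004 if gap==0 else 0),RI,velocity=.04,guard=guard)
    s=st(); print('contact',h,'remaining',(g-np.array(s['tool_pos']))@YH); return s
E
python3 - <<'E'
from h import *
w=F+XH*.044*(-1.5)
insert(w,.010)
E
```

```text
opening before 0.014634112457895579
41.1 [ 0.4957 -0.0229  0.0482] 0.0148 [-0.0532 -0.6471  0.1588]
contact True remaining -0.0007736398461189427
```

Run:
```python
from h import *
r.open_gripper(); p=np.array(r.read_state()['tool_pos']); r.servo_line([p[0],p[1],.17],velocity=.15)
pick([.5036,-.2411],.010,off=.010)
w=present(2,.010)
insert(w,.010)
```

```text
probe [ 0.50358642 -0.24114379] [0.26863053 0.96324329] [422. 239.]
46.7 [ 0.5106 -0.2535  0.004 ] 0.0153
47.6 0.0143 24.9836
49.1 [ 0.5793 -0.0802  0.0489] 0.0146
opening before 0.014640568312405348
50.5 [ 0.5836 -0.0307  0.0485] 0.0148 [-0.9698 -5.3083 -0.3522]
contact False remaining -0.001477503741399813
```

Run:
```python
from h import *
r.open_gripper(); p=np.array(r.read_state()['tool_pos']); r.servo_line([p[0],p[1],.17],velocity=.15)
pick([.4215,-.1257],.025)
w=present(1,.025)
P,d,c=snap('scene','s2'); t=w+[0,0,.052]; print(pix(c,t),pix(c,t-YH*.015))
u,v=pix(c,t).astype(int); i=cv2.imread('pics/s2.png')[v-60:v+60,u-90:u+70]; cv2.imwrite('pics/s2c.png',cv2.resize(i,None,fx=5,fy=5,interpolation=cv2.INTER_CUBIC)); print(u-90,v-60)
```

```text
probe [ 0.42161878 -0.12564633] [-0.15309006  0.98821224] [372. 277.]
56.0 [ 0.4254 -0.1504  0.004 ] 0.0144
56.9 0.0143 24.9971
58.2 [ 0.5339 -0.0907  0.0489] 0.0145
[355.42461373 275.87506227] [348.36173591 277.33894545]
265 215
```

View pics/s2c.png

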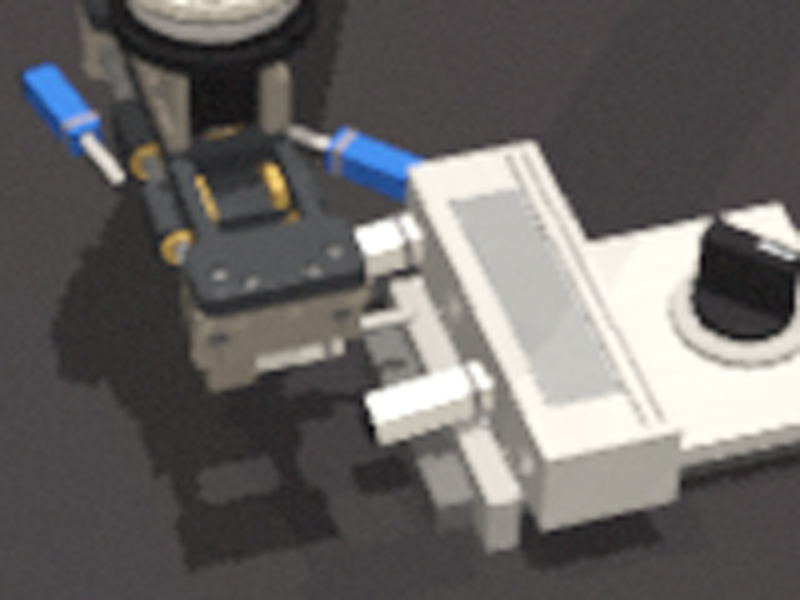

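```bash
cat >> h.py <<'E'
def push(i,z=.030,guard=6):
    w=F+XH*.044*(i-1.5); g=w-YH*.095; g[2]=z
    r.goto(g+[0,0,.12],RI); r.close(25); r.servo_line(g,RI,velocity=.15,guard=10)
    e=w-YH*(.050+.010-.004); e[2]=z
    h=r.servo_line(e,RI,velocity=.04,guard=guard); s=st(); print('contact',h,'pad centre from face',(w-np.array(s['tool_pos']))@YH)
E
python3 - <<'E'
from h import *
w=F+XH*.044*(-.5)
insert(w,.025,gap=.013)
r.open_gripper(); p=np.array(r.read_state()['tool_pos']); st(); r.servo_line([p[0],p[1],.17],velocity=.15)
r.goto(w-YH*.11+[0,0,.2],RI)
P,d,c=snap('scene','s3'); i=cv2.imread('pics/s3.png')[215:335,265:425]; cv2.imwrite('pics/s3c.png',cv2.resize(i,None,fx=5,fy=5,interpolation=cv2.INTER_CUBIC))
E
```

```text
opening before 0.014572876101957769
59.2 [ 0.537  -0.0561  0.0485] 0.0146 [ 0.3277 -0.5997 -0.3791]
contact False remaining 0.000337082401046342
60.5 [ 0.5371 -0.0558  0.0485] 0.092 [-0.0691 -0.2869  0.5288]
```

View pics/s3c.png

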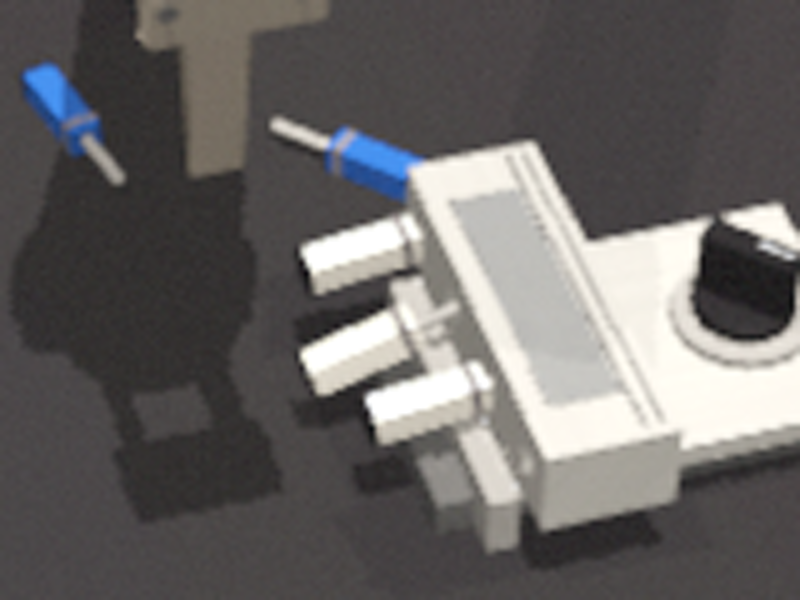

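The third probe hangs drooped in well 1 with its neighbours undisturbed. I push it home with the closed fingers.

Run:
```python
from h import *
push(1)
p=np.array(r.read_state()['tool_pos']); r.servo_line(p-YH*.03,velocity=.1); 
P,d,c=snap('scene','s4'); i=cv2.imread('pics/s4.png')[215:335,265:425]; cv2.imwrite('pics/s4c.png',cv2.resize(i,None,fx=5,fy=5,interpolation=cv2.INTER_CUBIC))
```

```text
65.0 [ 0.5361 -0.0661  0.0298] 0.0002 [ 0.0513 -1.7966  0.5279]
contact True pad centre from face 0.07331999612754482
```

View pics/s4c.png

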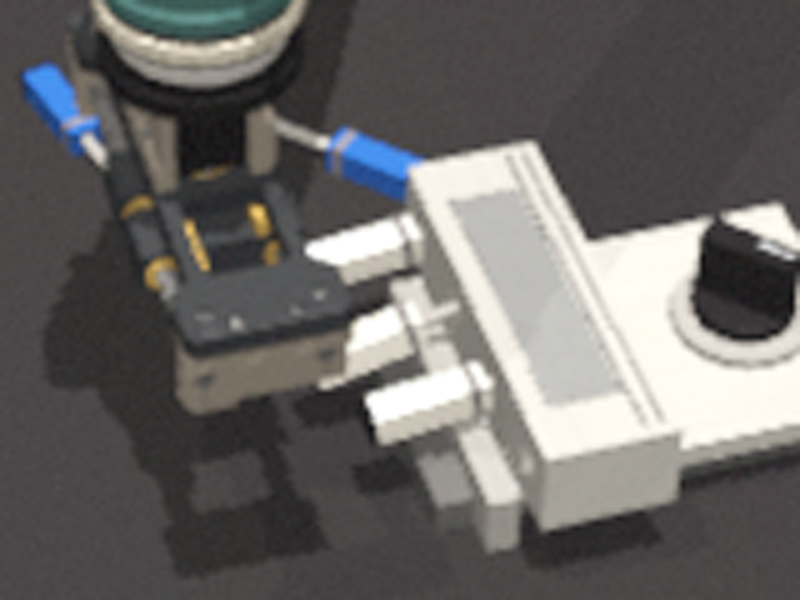

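Run:
```python
from h import *
w=F+XH*.044*(-.5)
e=w-YH*.056; e[2]=.030
h=r.servo_line(e,RI,velocity=.05,guard=16); s=st(); print(h,(w-np.array(s['tool_pos']))@YH)
```

```text
66.3 [ 0.5367 -0.0632  0.03  ] -0.0 [ 0.3491 -2.5576  1.533 ]
True 0.07043721474020884
```

Run:
```python
from h import *
w=F+XH*.044*(-.5)
for k in range(6):
    p=np.array(r.read_state()['tool_pos']); D=(w-p)@YH
    e=w-YH*(D-.003); e[2]=.030
    h=r.servo_line(e,RI,velocity=.02,guard=18); s=st(); print(h,(w-np.array(s['tool_pos']))@YH)
    if D<.062 or abs(s['contact_force'][1])>20: break
```

```text
66.6 [ 0.5367 -0.0627  0.0302] 0.0007 [ 0.3701 -6.4064  1.2369]
False 0.06986807198558094
66.8 [ 0.5367 -0.0626  0.0302] 0.0005 [ 0.6969 -8.1609  0.8945]
False 0.06977991900368556
67.1 [ 0.5367 -0.0625  0.0302] 0.0003 [-1.5011 -7.9516  0.3916]
False 0.0697481980071058
67.3 [ 0.5367 -0.0625  0.0302] 0.0006 [-0.5149 -8.612   0.6863]
False 0.06973632310174303
67.6 [ 0.5367 -0.0625  0.0302] 0.0006 [-0.407  -7.5457  0.9263]
False 0.06973979573157145
67.8 [ 0.5367 -0.0625  0.0302] 0.0006 [-0.9422 -8.5329  0.7747]
False 0.06972217665947308
```

Run:
```python
from h import *
p=np.array(r.read_state()['tool_pos']); r.servo_line(p-YH*.03,velocity=.1); p=np.array(r.read_state()['tool_pos']); r.servo_line([p[0],p[1],.2],velocity=.2)
P,d,c=snap('scene','s5'); i=cv2.imread('pics/s5.png')[225:325,300:420]; a=cv2.resize(i,None,fx=6,fy=6,interpolation=cv2.INTER_CUBIC); cv2.imwrite('pics/s5c.png',a)
```

```text
(no output)
```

View pics/s5c.png

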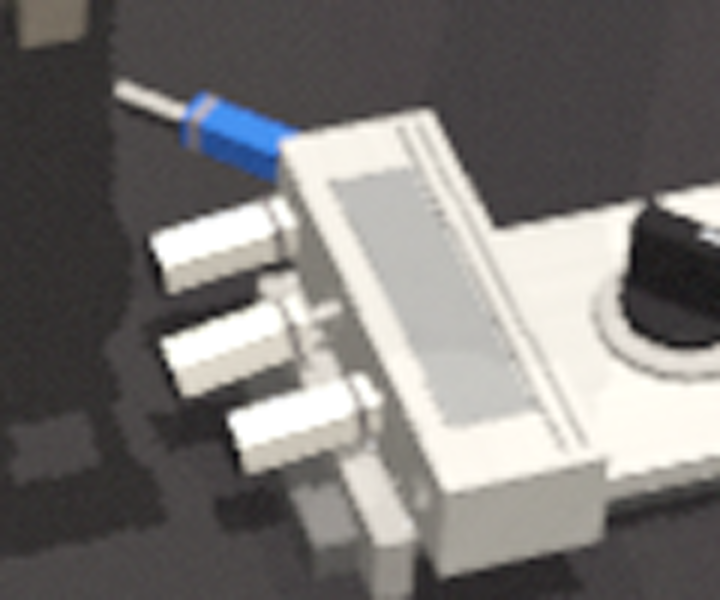

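The probe jams about 9 mm short. I'll regrip its tail, level it and insert it while gripped. Then I'll drop the squeeze to 3 N and slip the fingers up off it.

```bash
cat >> h.py <<'E'
def slip_off():
    r.close(3); r.pause(.2); s=st('opening','finger_force'); p=np.array(s and r.read_state()['tool_pos'])
    r.servo_line(p+[0,0,.03],velocity=.03); st('opening','contact_force'); r.servo_line(p+[0,0,.10],velocity=.1)
E
python3 - <<'E'
from h import *
w=F+XH*.044*(-.5)
r.open_gripper(); g=w-YH*.064; g[2]=.2; r.goto(g,RI); g[2]=.037; r.servo_line(g,RI,velocity=.12,guard=10)
r.close(25); r.pause(.2); st('tool_pos','opening','contact_force')
g[2]=.0475; r.servo_line(g,RI,velocity=.03,guard=15); st('tool_pos','opening','contact_force')
for D in(.060,.056,.052,.050):
    e=w-YH*D; e[2]=.0475; h=r.servo_line(e,RI,velocity=.03,guard=10); s=st(); print(h,(w-np.array(s['tool_pos']))@YH)
    if h: break
E
```

```text
73.9 [ 0.537  -0.0568  0.037 ] 0.0141 [0.7891 0.0267 0.3703]
74.4 [ 0.5369 -0.0568  0.0476] 0.0141 [-0.6846 -1.1957 -2.195 ]
74.7 [ 0.5373 -0.0521  0.0473] 0.0142 [ 0.8294  1.1222 -1.2696]
False 0.05927866443236991
74.9 [ 0.5378 -0.0482  0.0474] 0.0138 [-0.3208  1.232  -1.6674]
False 0.0554127103465963
75.2 [ 0.5381 -0.0471  0.0477] 0.014 [-1.0817 -5.6835 -1.1309]
False 0.05423400666970406
75.5 [ 0.5381 -0.047   0.0477] 0.0139 [-0.339  -9.1682 -0.8966]
False 0.054090403369961806
```

Run:
```python
from h import *
slip_off()
g=F+XH*.044*(-.5)-YH*.11; g[2]=.2; r.goto(g,RI)
P,d,c=snap('scene','s6'); i=cv2.imread('pics/s6.png')[225:325,280:420]; a=cv2.resize(i,None,fx=5,fy=5,interpolation=cv2.INTER_CUBIC)
P,d,c=snap('top','t6'); i=cv2.imread('pics/t6.png')[170:290,270:440]; b=cv2.resize(i,(700,494),interpolation=cv2.INTER_CUBIC)
b=cv2.resize(b,None,fx=.8,fy=.8);a=cv2.resize(a,None,fx=.4,fy=.4); cv2.imwrite('pics/s6c.png',cv2.resize(cv2.imread('pics/s6.png')[225:325,280:420],None,fx=5,fy=5,interpolation=cv2.INTER_CUBIC)); cv2.imwrite('pics/t6c.png',b)
for x in probes(P,c): print(*[np.round(y,4) for y in x])
```

```text
75.9 0.0149 3.0021
77.0 0.0004 [-0.434   0.3553 -0.5694]
[ 0.4312 -0.2332] [0.0368 0.9993] [420. 272.] [ 7. 21.] 201 0.0405
[ 0.3999 -0.4135] [-0.0396  0.9992] [503. 284.] [11. 10.] 168 0.0171
[ 0.3454 -0.374 ] [0.0681 0.9977] [487. 309.] [10. 10.] 165 0.0161
```

View pics/s6c.png

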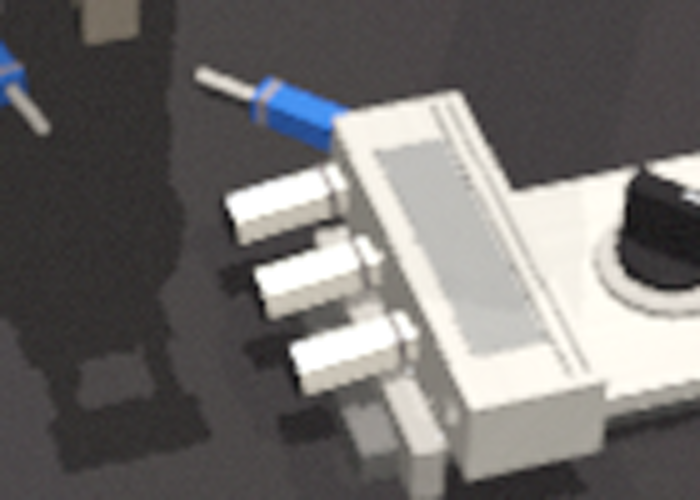

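All three are seated. I do the same with the last probe in well 3.

Run:
```python
from h import *
r.open_gripper(); pick([.4312,-.2332],.018)
w=present(3,.018)
insert(w,.018); s=r.read_state()
if abs((w-YH*.043-np.array(s['tool_pos']))@YH)<.005: slip_off()
```

```text
probe [ 0.43124404 -0.23317385] [0.03677326 0.99932363] [420. 272.]
83.1 [ 0.4306 -0.2512  0.004 ] 0.0147
84.0 0.0146 24.9942
85.7 [ 0.6223 -0.0922  0.0489] 0.0152
opening before 0.015237945637231683
87.1 [ 0.6266 -0.0436  0.0486] 0.0145 [-0.8381 -4.9559 -1.171 ]
contact False remaining -0.000748042730699983
87.5 0.0149 3.0
88.7 0.0005 [-0.5749 -0.2199  0.152 ]
```

Run:
```python
from h import *
r.goto([.50,-.25,.22],RI)
P,d,c=snap('scene','s7'); W=cloud(c,d); a=cv2.resize(cv2.imread('pics/s7.png')[225:325,280:420],None,fx=5,fy=5,interpolation=cv2.INTER_CUBIC)
cv2.imwrite('pics/s7c.png',a)
P,d,c=snap('top','t7'); W=cloud(c,d)
for b in((.066,.085,(165,150,335,260)),(.040,.064,(300,150,350,270)),(.053,.062,(400,120,490,200))): [print(*x) for x in rects(W,d,*b)]
for x in probes(P,c): print(*[np.round(y,4) for y in x])
```

```text
2054 [297. 209.] 0.5678 0.0326 171 55 -5.4 0.0728
130 [255. 206.] 0.5753 0.1221 41 14 36.8 0.0765
196 [325. 183.] 0.6279 -0.0271 54 18 81.1 0.0531
193 [323. 202.] 0.5841 -0.0225 52 16 86.4 0.0538
190 [322. 222.] 0.5406 -0.0188 53 16 84.1 0.0536
189 [320. 242.] 0.4964 -0.013 52 20 -88.3 0.0538
363 [444. 142.] 0.7103 -0.2945 97 49 86.8 0.0545
19 [423. 149.] 0.6972 -0.2453 23 9 -0.0 0.054
26 [465. 148.] 0.6975 -0.3384 18 14 78.8 0.0543
79 [446. 174.] 0.64 -0.2898 24 18 -0.6 0.0568
[ 0.3999 -0.4135] [-0.492   0.8706] [503. 284.] [11. 10.] 130 0.0172
[ 0.2973 -0.1053] [-0.2718 -0.9624] [365. 335.] [ 8. 32.] 282 0.0283
```

View pics/s7c.png

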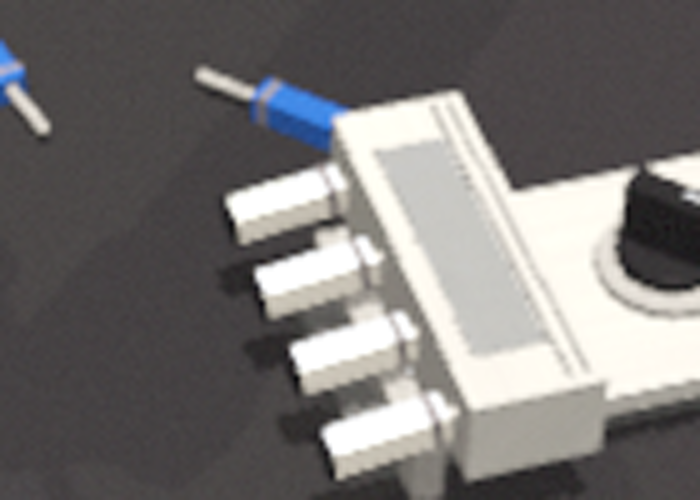

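Run:
```python
from h import *
B=np.array([.6395,-.2942,.0])
r.goto(B+[0,0,.12],RI); r.servo_line(B+[0,0,.060],RI,velocity=.12,guard=10); st()
for z in(.055,.053,.051,.0495):
    h=r.servo_line(B+[0,0,z],RI,velocity=.02,guard=14); s=st(); print(h)
    if h or s['contact_force'][2]>14: break
r.pause(.3); st()
r.servo_line(B+[0,0,.15],RI,velocity=.15); r.goto([.45,-.3,.3],RI)
P,d,c=snap('top','t8'); W=cloud(c,d)
for b in((.066,.085,(165,150,335,260)),(.040,.064,(300,150,350,270)),(.053,.062,(400,120,490,200))): [print(*x) for x in rects(W,d,*b)]
```

```text
92.0 [ 0.6397 -0.2945  0.0605] 0.0006 [-0.1206 -0.2772 -0.0464]
92.4 [ 0.6403 -0.2948  0.0558] 0.0004 [ 1.1642 -0.7577  1.7821]
False
92.7 [ 0.6402 -0.2947  0.0535] 0.0005 [ 2.3826 -0.9544  4.3497]
False
92.9 [ 0.6402 -0.2947  0.0516] 0.0008 [ 1.8456 -2.0763  4.4975]
False
93.2 [ 0.6402 -0.2948  0.0514] 0.0008 [-0.0638  0.2611 12.2778]
False
93.5 [ 0.6402 -0.2947  0.0514] 0.0007 [-0.1314 -1.3417 13.1235]
2050 [298. 209.] 0.5679 0.0326 171 55 -5.4 0.0728
134 [255. 206.] 0.5757 0.1223 42 14 37.5 0.0759
195 [325. 183.] 0.6282 -0.0278 52 16 85.3 0.0533
191 [323. 202.] 0.5841 -0.0224 52 17 87.2 0.0538
191 [322. 222.] 0.5404 -0.0188 53 16 84.5 0.0538
190 [320. 242.] 0.4963 -0.013 52 19 -88.8 0.0539
120 [433. 140.] 0.7168 -0.2685 45 38 87.2 0.0542
20 [447. 137.] 0.7253 -0.2976 25 13 -40.4 0.0544
228 [455. 145.] 0.706 -0.3135 74 48 -85.8 0.0545
17 [472. 150.] 0.6934 -0.3524 22 7 -8.1 0.054
103 [447. 174.] 0.6395 -0.2949 25 23 37.0 0.0568
```

View pics/t8.png

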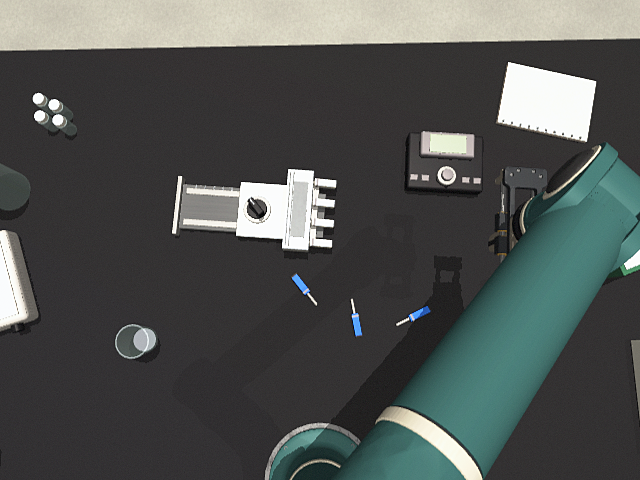

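The button bottomed out, all four probes are seated at (325,183) to (320,242), and the block is on the stop with the clamp unchanged. I hand the job in.

```bash
python3 -c "
from workcell import r
print(r.close_job())"
```

```text
the job is handed in; nothing more can be done
None
```

The job is handed in: the block is clamped tight against the stop, all four white probes are fully in their own wells, and start was pressed last; the knob was first turned the wrong way against its end stop, and the vials were hidden by the arm in the last picture.

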